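# Nest domed hub covers and send the carrier home

## Task

Nest the two domed hub covers that stand on the raised deck into the big upturned cover on the plywood carrier: slide the carrier in front of the middle-sized one and tip it in, then do the same with the small one, so that both end dome-down, level and fully down, each cupped inside the next larger. Only then slide the loaded carrier along its lane to the right (-y) until it is against the end stop, and leave it there. Leave the pin, tooth and carton on the deck standing where they are.

Things in the scene. Friction and masses are not known exactly. Their poses are not given: they have to be found in the camera images.
- station: Fixed nesting station. Origin: middle of its lane, on the bench top; x across the lane, away from the robot, y along the lane, z up. Lane floor 8 mm above the bench, x -103 to 103 mm, with a 30 mm high curb on the robot's side. Behind it a raised deck from x = 103 to 238 mm, top 80 mm above the bench, both 680 mm long.
- board_top (a point): Mid-way between the two fixed blue boards on the deck, level with their upper front edges, 135 mm above the bench. The boards lean back 32 degrees, away from the robot, are 8 mm thick and 140 mm long in y, centred 110 mm to either side of this point, and meet the deck at x = 112 mm in the station frame. A cover leans on each.
- end_stop (a point): Middle of the upper edge of the lane's right (-y) end stop, on the face that looks along the lane, 50 mm above the bench. The carrier's home is against this face.
- carrier: Loose plywood carrier (0.40 kg) that slides in the lane along the station's y, 3 mm play each side. Origin: on its underside (8 mm above the bench), below the middle of the big cover's seat; axes parallel to the station's. Base 10 mm thick, x -100 to 100, y -100 to 145 mm: at home its origin is 100 mm from the end stop's face. Loaded, it slides under about 10 N.
- carrier_tab (a point): Point in the carrier's upright tab, 60 mm above the carrier's underside and 133 mm from its origin towards +y. The tab is 14 mm thick in y, 60 mm wide in x, its top 20 mm above this point; it can be pinched from above or pushed from either side.
- cover_big_centre (a point): Big plain aluminium domed cover (0.40 kg), lying dome-down on the carrier, held loosely by four low chocks. Rim 184 mm outside diameter, 58 mm deep, flat crown 100 mm across, wall 4 mm, crown 5 mm thick. Point on its axis half-way up its depth; z from the crown to the open mouth (up when dome-down).
- cover_mid_centre (a point): Middle-sized plain aluminium domed cover (about 0.25 kg). Rim 148 mm outside diameter, 50 mm deep, flat crown 90 mm across, wall 4 mm, crown 5 mm thick. Point on its axis half-way up its depth; z from the crown to the open mouth. Fully nested, this point is 1 mm above that of the big cover.
- cover_mid_rim (a point): Point on the middle cover's rim that is uppermost at the start. It stands on its rim on the deck, mouth flat against a leaning board, dome towards lane and robot; this point is then 203 mm above the bench, free above the board. Pulled forward 15 degrees or so it overbalances and rolls onto its dome, into what stands in the lane straight in front.
- cover_small_centre (a point): Small plain aluminium domed cover (about 0.15 kg). Rim 128 mm outside diameter, 44 mm deep, flat crown 82 mm across, wall 4 mm, crown 5 mm thick. Point on its axis half-way up its depth; z from the crown to the open mouth. Fully nested, this point is 1 mm above that of the middle cover.
- cover_small_rim (a point): Point on the small cover's rim that is uppermost at the start, 187 mm above the bench. It stands on the deck and tips like the middle one, beside it; which of the two is left and which right varies.
- pin: Bystander: headed steel pin standing on the deck between the two covers, 36 mm across, 73 mm high. Origin: its foot.
- tooth_a: Bystander: orange bucket tooth standing on the deck's left end, 57 mm square, 150 mm high. Origin: its foot.
- carton: Bystander: carton on the deck's right end, 90 x 100 x 70 mm. Origin: its underside.
There are look-alikes about, which are no part of the job. What is shaped like the part that bears cover_small_centre but turquoise is not meant.

How it is judged:
By the outcome, as a careful person would: the job done as asked, in the order asked, and still so for the second after the job is handed in, with the robot touching nothing.
It also fails if it takes over 64 s, if anything falls off the work surface, if the arm or the gripper's body presses on something with over 40 N, if the wrist force passes 120 N, or if a joint passes its speed limit or range.

## Robot

A 6-joint arm with a two-finger parallel gripper is mounted at the origin on the work surface. World frame = base frame: x ahead of the robot, y to its left, z up, the work surface at z = 0. Lengths are in mm, angles in rad, forces in N, time in s.
With the tool pointing down it reaches from about 375 to 825 mm from the base axis. Payload 5.5 kg.
Tool frame: the origin (TCP) lies at the very end of the fingers, on their centre line; the grasp point (between the pads) lies 19 mm behind it; z points along the fingers, y is the line along which they close (so a half turn about z gives the same grasp; the last joint's range is limited). The gripper opens to 85 mm and grips with 20 to 120 N. Pads are 22 mm wide; open, the fingers measure 114 mm over their backs; the gripper's body (76 mm by 85 mm) begins 54 mm behind the grasp point. The pads swing forward as they close: fully open they stand 13 mm farther back than shut.
Start: joints at [1.183, 0.314, -0.047, 1.21, 0, 1.571], TCP at [226.888, 555.443, 231.299] pointing down, gripper open.
Joint ranges: [-2.67, 2.67], [-0.69, 1.73], [-1.03, 1.25], [-2.08, 2.16], [-1.42, 1.45], [-3.14, 3.14]. Speed limits (rad/s): [2.39, 2.39, 3.01, 3.14, 3.14, 3.14].

## Interface

Orientations are given as a unit quaternion [x, y, z, w].
In Python, from cell import env gives the robot as it stands.
- The arm moves only by the tool send_rows, never from a script. Its argument "moves" is a list of rows, each a list of 3 entries, a list of its own where there are three numbers: the turn, a rotation vector about the tool's x, y, z in degrees, then the shift along the tool's x, y, z in m, then the finger opening in m, from 0 to 0.0854. A call has 1 to 10 rows; each row is the pose to reach, as a shift and turn from the pose commanded when the call began, along the tool's axes at that moment; what a row does not reach only later rows make up. A row lasts 1/8 s, in which the tool goes at most 62.5 mm and 10.7 degrees, less where a joint would pass 70% of its speed; a pose out of reach is approached as far as the arm can. A call with a gripper value outside its range is refused whole. The fingers move at their own pace and stop on an object; "grip_force" is the grip in N (left out, the last holds). Time passes only in rows, so rows that repeat a pose let the fingers close. It gives the time, the measured TCP pose, the force, the opening and the grip force at its end, in the units of the state.
- env.state(): the state, without advancing time (a new reading comes with each control period).
- env.capture(name): name is "scene" or "top" or "wrist"; returns a dict with "image" (400x640x3 uint8, red, green, blue), "K" (3x3 intrinsics, pixels), "D" ([k1, k2, p1, p2, k3] as OpenCV has them; the pictures are not rectified), "rvec" (rotation vector, rad) and "tvec" (3), from world to camera coordinates, as OpenCV has them. Camera axes: x right, y down, z forward; pixel columns grow to the right and rows downward; lengths in mm; the calibration is good to about 2 mm. A picture is of the moment at which its call begins. There is no depth.
- env.finish_job(): hands the job in; it is judged then, once.
The state is a dict: "time_s": time; "joints": joint angles; "joint_velocities": joint speeds; "joint_torque": joint torques, N m; "eef_pos": TCP position; "tcp_rot": TCP orientation; "force": force on the tool from outside, world axes, zero at the start; "ft_torque": the same for the moment, N m; "grip_width": opening from 0.0 (shut) to 1.0 (fully open); "grasp_force": force on a finger pad.
Only numpy, scipy, OpenCV 4.12 (cv2) and the standard library are available. Lean on these libraries where they do the work, as an engineer would, in place of code of your own. Each camera call takes 0.05 s, during which the arm holds its last target. There are 200 camera calls.

## Working session

There is one attempt and no reset: what is moved stays moved. The work goes in short steps, Python scripts to look and compute and a tool call to move; the robot and the scene stay as the last step left them, time stands still between calls to the robot, and variables do not carry over. Pictures are saved under pics/ and viewed, at most 10 in all, crops included, and the job is handed in when it is done.

Besides the shell and the picture viewer there is one more tool, called after "Call:" in YAML: its name, and indented under it one key for each argument. send_rows: Moves the arm, as the interface text tells. Its arguments: {"type":"object","properties":{"moves":{"type":"array","items":{"type":"array"}},"grip_force":{"type":"number"}},"required":["moves"]}

```bash
ls; mkdir -p pics; python3 - <<'E'
from cell import env
import cv2
s=env.state();print(s)
for n in("scene","top"):
    c=env.capture(n);cv2.imwrite(f"pics/{n}0.png",c["image"][:,:,::-1]);print(n,c["K"],c["D"],c["rvec"],c["tvec"])
E
```

```text
pics
{'time_s': 0.0, 'joints': array([ 1.18298676e+00,  3.14214095e-01, -4.80641033e-02,  1.21019706e+00,
        2.07051594e-05,  1.57080462e+00]), 'joint_velocities': array([ 0.0003965 ,  0.0003611 , -0.00068185,  0.00210991,  0.00128477,
       -0.00022666]), 'joint_torque': array([ 3.84785890e-04, -5.39590251e+01,  3.39751625e+01,  1.92608050e-02,
       -2.28001170e-05, -5.96734608e-06]), 'eef_pos': array([226.67528918, 554.91930308, 230.44827709]), 'tcp_rot': array([ 1.92695968e-01,  9.81258151e-01, -8.21737237e-04, -1.71913027e-04]), 'force': array([ 0.62647928, -0.27187013,  0.09295759]), 'ft_torque': array([ 0.01493586, -0.03592933,  0.02338545]), 'grasp_force': 0.0, 'grip_width': 0.9991908410773932}
scene [[506.83177187   0.         314.66139109]
 [  0.         506.83177187 194.39242453]
 [  0.           0.           1.        ]] [0.04023882 0.         0.         0.         0.        ] [ 1.77750102  1.37804065 -0.71396042] [-160.75261249 -112.83651088 1798.18023718]
top [[369.93502331   0.         319.11806217]
 [  0.         369.93502331 197.06646181]
 [  0.           0.           1.        ]] [-0.02754464  0.          0.          0.          0.        ] [ 2.19095595 -2.15826246  0.16575135] [  10.26488655  457.60941146 1037.03174545]
```

View pics/scene0.png

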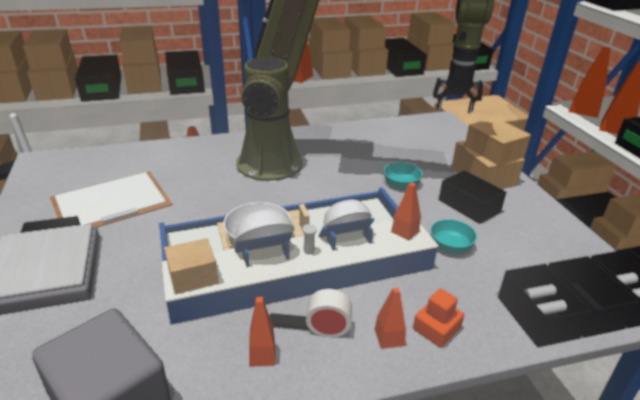

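View pics/top0.png

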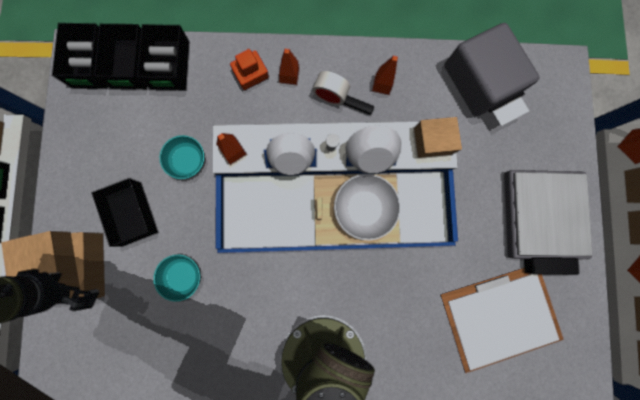

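The left white dome (290,152) is the small cover and the right one (374,148) is the middle one. The big cover is at (366,208) on the carrier. The turquoise bowls (182,157) and (178,277) are look-alikes. I'll check this in one crop.

```bash
python3 - <<'E'
import cv2
i=cv2.imread("pics/top0.png")[115:260,205:465]
cv2.imwrite("pics/crop0.png",cv2.resize(i,None,fx=3,fy=3,interpolation=cv2.INTER_CUBIC))
E
```

```text
(no output)
```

View pics/crop0.png

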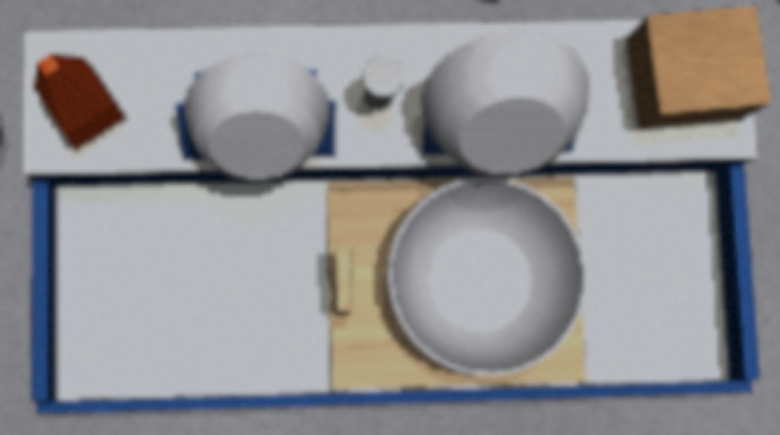

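```bash
cat > h.py <<'E'
import numpy as np, cv2
from scipy.optimize import least_squares
def proj(c,P): return cv2.projectPoints(np.float64(P).reshape(-1,3),c["rvec"],c["tvec"],c["K"],c["D"])[0][:,0]
def ray(c,uv,z):
    n=cv2.undistortPoints(np.float64(uv).reshape(-1,1,2),c["K"],c["D"])[:,0]
    R=cv2.Rodrigues(c["rvec"])[0];o=-R.T@np.ravel(c["tvec"]);d=np.c_[n,np.ones(len(n))]@R
    return o+d*((z-o[2])/d[:,2])[:,None]
def st(p,P):
    P=np.float64(P).reshape(-1,3);a=p[2];return P@np.array([[np.cos(a),np.sin(a),0],[-np.sin(a),np.cos(a),0],[0,0,1]])+[p[0],p[1],0]
E
python3 - <<'E'
from cell import env
from h import *
c=env.capture("top")
o=np.array([205,115])
f=lambda q:(np.float64(q)+.5)/3-.5+o
W=[[238,340,80],[103,340,80],[103,-340,80]];U=f([[24,31],[25,175],[755,158]])
r=least_squares(lambda p:(proj(c,st(p,W))-U).ravel(),[600,0,0]);p=r.x;print(p,r.fun)
np.save("st.npy",p)
inv=lambda X:(X-[p[0],p[1],0])@np.array([[np.cos(p[2]),np.sin(p[2]),0],[-np.sin(p[2]),np.cos(p[2]),0],[0,0,1]]).T
b=ray(c,f([[485,276]]),76);print("big",b)
R=np.array([[np.cos(p[2]),-np.sin(p[2])],[np.sin(p[2]),np.cos(p[2])]])
L=lambda X:(X[:,:2]-p[:2])@R
print("big st",L(b)); print("rim",L(ray(c,f([[388,276],[582,276],[485,178],[485,375]]),76)))
print("base edges",L(ray(c,f([[329,390],[583,386],[327,185]]),18)))
print("tab top",L(ray(c,f([[352,250],[350,310],[336,250],[336,315]]),88)))
print("floor BL, stop inner top", L(ray(c,f([[55,403]]),8)),L(ray(c,f([[722,170],[738,378],[735,380],[50,180],[53,390]]),50)))
print("boards bottom", L(ray(c,f([[180,160],[334,153],[425,152],[575,148]]),85)))
# expected rim apexes given y
for y in(110,-110):
  print(y,st(p,[112,y,80]),st(p,[146,y,135]))
print("pin",L(ray(c,f([[382,72]]),153-80)))
# where does predicted dome of mid/small centre project
def dome(y,d,h):
  t=np.radians(32);up=np.array([np.sin(t),0,np.cos(t)]);n=np.array([-np.cos(t),0,np.sin(t)])
  return np.array([112,y,80])+up*d/2+n*h, np.array([112,y,80])+up*d
for y,d,h,q in((110,128,44,82),(-110,148,50,90)):
  a,b=dome(y,d,h);print("crown centre px",(proj(c,st(p,[a,b]))-o)*3,st(p,b))
E
```

```text
[ 4.24322794e+02 -3.22341038e+01  4.29340221e-02] [-0.04131829  0.09897621 -0.68427042 -0.10833325  0.76318261 -0.04950867]
big [[ 427.15797773 -111.47511637   76.        ]]
big st [[ -0.56851889 -79.28967854]]
rim [[   1.82557646    9.72918604]
 [  -2.99243728 -168.99876656]
 [  90.47246299  -83.41879391]
 [ -90.63092316  -75.26144989]]
base edges [[-100.32871297   65.34426445]
 [-104.05595051 -178.87757189]
 [  97.63598604   61.67326127]]
tab top [[ 25.17602575  42.41595968]
 [-28.99674488  45.88371151]
 [ 25.55174554  56.87527679]
 [-33.13323635  58.58434277]]
floor BL, stop inner top [[-105.09237577  326.91069976]] [[  97.68212178 -317.25107529]
 [-100.91130676 -318.52576546]
 [-102.68335532 -315.52181734]
 [ 103.08939349  322.27560993]
 [ -92.63664073  319.3503139 ]]
boards bottom [[ 112.13734507  196.54484864]
 [ 115.34800044   56.0151576 ]
 [ 114.37308413  -27.59870644]
 [ 115.0337608  -166.84640067]]
110 [[531.49829139  82.47166187  80.        ]] [[565.46695959  83.9309702  135.        ]]
-110 [[ 540.94087466 -137.32560294   80.        ]] [[ 574.90954286 -135.86629462  135.        ]]
pin [[194.02600297   8.44452524]]
crown centre px [[271.77931059 143.85822681]
 [268.78842651  51.69177676]] [[599.26545058  85.38296764 188.55015631]]
crown centre px [[531.83582989 134.97683157]
 [535.65341068  28.15597082]] [[ 619.29665247 -133.95940566  205.51111823]]
```

The crop confirms it: small cover left (crown ~(254,147)), mid right (crown ~(511,138)), the tab at (344,282), the big rim centred at (485,276). I'll refine the cover y values and work out the first move.

```bash
cat >> h.py <<'E'
from scipy.spatial.transform import Rotation as Ro
def toW(x,y,z): return st(np.load("st.npy"),[x,y,z])[0]
def plan(s,targets,yaw=None):
    """targets in station frame (mm) -> tool turn deg, tool shift m; tool y along station y, pointing down"""
    p=np.load("st.npy");R=Ro.from_quat(s["tcp_rot"])
    a=p[2];ey=np.array([-np.sin(a),np.cos(a),0]);ez=np.array([0,0,-1.]);G=Ro.from_matrix(np.c_[np.cross(ey,ez),ey,ez])
    print("turn",(R.inv()*G).as_rotvec(degrees=True).round(1))
    q=(s["eef_pos"]-[p[0],p[1],0]);print("tcp st",(Ro.from_euler('z',-a).apply(q)).round(1),"F",np.round(s["force"],1),"t",s["time_s"],"w",round(s["grip_width"],3))
    for t in targets: print(t,(R.inv().apply(toW(*t)-s["eef_pos"])/1000).round(4))
E
python3 - <<'E'
from cell import env
from h import *
c=env.capture("top");p=np.load("st.npy");o=np.array([205,115])
f=lambda q:(np.float64(q)+.5)/3-.5+o
L=lambda X:Ro.from_euler('z',-p[2]).apply(X-[p[0],p[1],0]).round(1)
print(L(ray(c,f([[208,147],[300,147]]),157.6)),L(ray(c,f([[460,138],[563,138]]),169.3)))
print(L(ray(c,f([[186,110],[328,110]]),134)),L(ray(c,f([[422,100],[590,100]]),143)))
plan(env.state(),[(0,54,150),(0,54,60)])
E
```

```text
[[108.  164.8 157.6]
 [106.2  87.  157.6]] [[ 108.4  -48.   169.3]
 [ 106.5 -135.6  169.3]]
[[146.4 185.4 134. ]
 [143.6  61.7 134. ]] [[ 148.6  -20.1  143. ]
 [ 145.6 -167.8  143. ]]
turn [ -0.1  -0.  -24.7]
tcp st [-172.2  595.3  230.7] F [0.4 0.5 0.3] t 0.2 w 1.002
(0, 54, 150) [-0.3825 -0.4198  0.0812]
(0, 54, 60) [-0.3825 -0.4198  0.1712]
```

Call:
send_rows:
  moves:
    - [[0,0,-24.7],[-0.3825,-0.42,0.081],0.06]
    - [[0,0,-24.7],[-0.3825,-0.42,0.081],0.06]
    - [[0,0,-24.7],[-0.3825,-0.42,0.081],0.06]
    - [[0,0,-24.7],[-0.3825,-0.42,0.081],0.06]
    - [[0,0,-24.7],[-0.3825,-0.42,0.081],0.06]
    - [[0,0,-24.7],[-0.3825,-0.42,0.081],0.06]
    - [[0,0,-24.7],[-0.3825,-0.42,0.081],0.06]
    - [[0,0,-24.7],[-0.3825,-0.42,0.081],0.06]
    - [[0,0,-24.7],[-0.3825,-0.42,0.081],0.06]
    - [[0,0,-24.7],[-0.3825,-0.42,0.081],0.06]
  grip_force: 40

```text
time_s: 1.45
eef_pos: [422.5, 18.9, 149.8]
tcp_rot: [-0.019, 1.0, -0.0, -0.0]
force: [-0.4, 0.7, 0.0]
grip_width: 0.704
grasp_force: 0.0
```

```bash
python3 - <<'E'
from cell import env
from h import *
c=env.capture("wrist");cv2.imwrite("pics/w1.png",c["image"][:,:,::-1])
s=env.state();plan(s,[(0,54,150),(0,54,60)]);print(s["joints"].round(2))
P=[[0,54-7,88],[0,54+7,88],[30,54,88],[-30,54,88]]
print(proj(c,[toW(*q) for q in P]).round())
E
```

```text
turn [-0.  -0.  -0.2]
tcp st [  0.4  51.8 149.9] F [ 0.4 -1.6 -0.6] t 1.5 w 0.699
(0, 54, 150) [ 0.0004  0.0022 -0.0001]
(0, 54, 60) [0.0004 0.0023 0.0899]
[ 0.05  0.04 -0.58  0.96 -0.    0.01]
[[306. 221.]
 [325. 221.]
 [316. 257.]
 [315. 181.]]
```

View pics/w1.png

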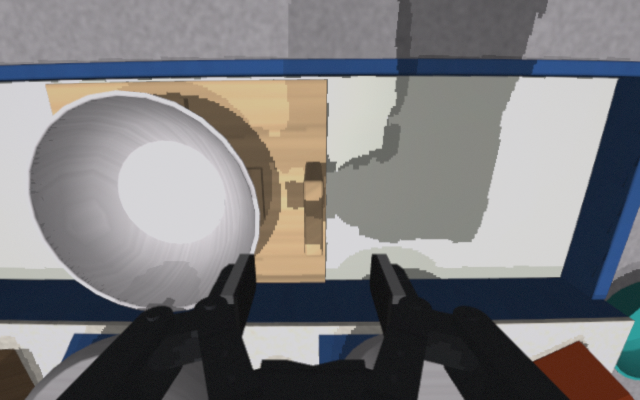

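The tab is at (313,210), where I predicted it. Next: descend and pinch.

Call:
send_rows:
  moves:
    - [[0,0,0],[0,0.002,0.045],0.06]
    - [[0,0,0],[0,0.002,0.09],0.06]
    - [[0,0,0],[0,0.002,0.09],0.06]
    - [[0,0,0],[0,0.002,0.09],0.005]
    - [[0,0,0],[0,0.002,0.09],0.005]
    - [[0,0,0],[0,0.002,0.09],0.005]
    - [[0,0,0],[0,0.002,0.09],0.005]
    - [[0,0,0],[0,0.002,0.09],0.005]

```text
time_s: 2.5
eef_pos: [424.2, 22.9, 62.4]
tcp_rot: [-0.021, 1.0, -0.001, 0.002]
force: [-0.1, -5.6, 5.1]
grip_width: 0.155
grasp_force: 40.0
```

```bash
python3 - <<'E'
from cell import env
from h import *
s=env.state();plan(s,[(0,-93+133,60)]);print(s["grasp_force"])
E
```

```text
turn [-0.2  0.2 -0. ]
tcp st [ 2.2 55.1 62.4] F [-0.1 -5.6  5.1] t 2.5 w 0.155
(0, 40, 60) [ 0.0022 -0.0151  0.0024]
40.02520501613617
```

Call:
send_rows:
  moves:
    - [[0,0,0],[0,-0.005,0],0.005]
    - [[0,0,0],[0,-0.01,0],0.005]
    - [[0,0,0],[0,-0.015,0],0.005]
    - [[0,0,0],[0,-0.015,0],0.005]
    - [[0,0,0],[0,-0.015,0],0.005]

```text
time_s: 3.12
eef_pos: [424.8, 10.2, 62.4]
tcp_rot: [-0.022, 1.0, 0.001, 0.002]
force: [-0.5, 4.0, 5.8]
grip_width: 0.158
grasp_force: 40.1
```

Call:
send_rows:
  moves:
    - [[0,0,0],[0,0,0],0.06]
    - [[0,0,0],[0,0,0],0.06]
    - [[0,0,0],[0,0,-0.06],0.06]
    - [[0,0,0],[0,0,-0.12],0.0]
    - [[0,0,0],[0,0,-0.18],0.0]
    - [[0,0,0],[0,0,-0.2],0.0]
    - [[0,0,0],[0,0,-0.2],0.0]

```text
time_s: 4.0
eef_pos: [423.9, 8.9, 261.9]
tcp_rot: [-0.022, 1.0, -0.0, 0.002]
force: [0.7, 0.5, 0.1]
grip_width: 0.003
grasp_force: 0.0
```

```bash
python3 - <<'E'
from cell import env
from h import *
s=env.state();plan(s,[(222,-93,260),(222,-93,185)]);p=np.load("st.npy")
c=env.capture("top");i=c["image"][:,:,::-1];cv2.imwrite("pics/t2.png",cv2.resize(i[115:260,205:465],None,fx=3,fy=3,interpolation=cv2.INTER_CUBIC))
# big rim predicted for carrier y=-93
print((proj(c,[toW(92*np.cos(t),-93+92*np.sin(t),76) for t in np.arange(4)*np.pi/2])-[205,115])*3)
E
```

```text
turn [-0.   0.2  0. ]
tcp st [  1.3  41.1 261.9] F [0.7 0.5 0.1] t 4.0 w 0.003
(222, -93, 260) [-0.2206 -0.1342  0.0028]
(222, -93, 185) [-0.2203 -0.1341  0.0778]
[[494.19698198 175.13879087]
 [398.78700032 276.67617463]
 [503.48864404 374.91559219]
 [598.00266341 271.295147  ]]
```

View pics/t2.png

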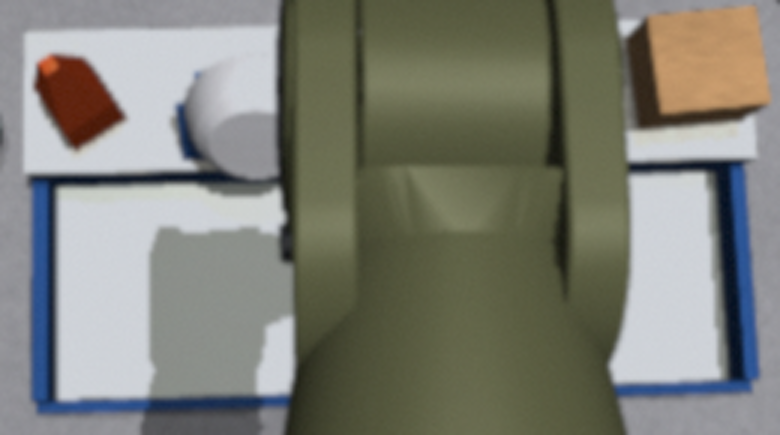

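The arm hides the scene from above. I'll go up behind the mid rim and look through the wrist camera.

Call:
send_rows:
  moves:
    - [[0,0,0],[-0.05,-0.034,0],0.0]
    - [[0,0,0],[-0.1,-0.067,0],0.0]
    - [[0,0,0],[-0.16,-0.1,0],0.0]
    - [[0,0,0],[-0.2205,-0.134,0.003],0.0]
    - [[0,0,0],[-0.2205,-0.134,0.003],0.0]
    - [[0,0,0],[-0.2205,-0.134,0.003],0.0]
    - [[0,0,0],[-0.2205,-0.134,0.003],0.0]

```text
time_s: 4.92
eef_pos: [647.4, -114.6, 257.0]
tcp_rot: [-0.022, 1.0, 0.0, -0.001]
force: [-0.2, 0.2, 0.9]
grip_width: -0.003
grasp_force: 0.0
```

```bash
python3 - <<'E'
from cell import env
from h import *
s=env.state();plan(s,[(222,-93,260),(222,-93,185)]);p=np.load("st.npy")
c=env.capture("wrist");i=c["image"][:,:,::-1].copy()
for yc,col in((-92,(0,0,255)),):
  for t in np.arange(0,6.28,.3): 
    cv2.circle(i,tuple(int(v) for v in proj(c,[toW(92*np.cos(t),yc+92*np.sin(t),76)])[0]),2,col,-1)
a=np.radians(32)
for t in np.arange(0,6.28,.3):
    u=74*np.cos(t)+74; cv2.circle(i,tuple(int(v) for v in proj(c,[toW(112+u*np.sin(a),-93+74*np.sin(t),80+u*np.cos(a))])[0]),2,(0,255,0),-1)
cv2.imwrite("pics/w3.png",i)
E
```

```text
turn [ 0.  -0.1  0. ]
tcp st [219.3 -91.8 257. ] F [-0.2  0.2  0.9] t 4.925 w -0.003
(222, -93, 260) [-0.0027 -0.0012 -0.003 ]
(222, -93, 185) [-0.0028 -0.0012  0.072 ]
```

View pics/w3.png

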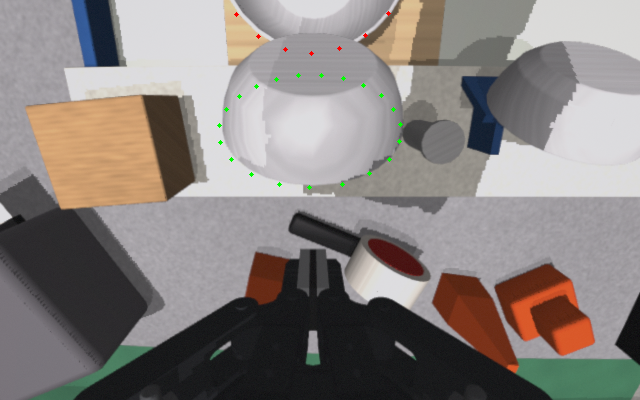

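The green and red predictions match the mid rim (313,185) and the big rim (313,50) to within ~2 mm. Next: descend behind the rim and pull gently.

Call:
send_rows:
  moves:
    - [[0,0,0],[0,0.001,0.035],0.0]
    - [[0,0,0],[0,0.001,0.07],0.0]
    - [[0,0,0],[0,0.001,0.07],0.0]
    - [[0,0,0],[0.006,0.001,0.07],0.0]
    - [[0,0,0],[0.012,0.001,0.07],0.0]
    - [[0,0,0],[0.018,0.001,0.07],0.0]
    - [[0,0,0],[0.024,0.001,0.07],0.0]
    - [[0,0,0],[0.03,0.001,0.07],0.0]
    - [[0,0,0],[0.036,0.001,0.07],0.0]
    - [[0,0,0],[0.042,0.001,0.07],0.0]

```text
time_s: 6.22
eef_pos: [606.3, -116.2, 187.2]
tcp_rot: [-0.022, 1.0, 0.0, -0.0]
force: [0.1, 0.3, 0.3]
grip_width: 0.002
grasp_force: 0.0
```

Call:
send_rows:
  moves:
    - [[0,0,0],[0.005,0,0],0.0]
    - [[0,0,0],[0.01,0,0],0.0]
    - [[0,0,0],[0.015,0,0],0.0]
    - [[0,0,0],[0.02,0,0],0.0]

```text
time_s: 6.72
eef_pos: [586.5, -117.0, 187.3]
tcp_rot: [-0.022, 1.0, 0.0, 0.0]
force: [-0.2, -1.0, 0.4]
grip_width: -0.0
grasp_force: 0.0
```

```bash
python3 - <<'E'
from cell import env
from h import *
s=env.state();plan(s,[]);
c=env.capture("scene");w=env.capture("wrist")
cv2.imwrite("pics/s4.png",np.vstack([cv2.resize(c["image"][170:330,140:460,::-1],(640,320)),cv2.resize(w["image"][:,:,::-1],(448,280)) if 0 else cv2.copyMakeBorder(cv2.resize(w["image"][:,:,::-1],(448,280)),0,0,0,192,0)]))
E
```

```text
turn [0. 0. 0.]
tcp st [158.4 -91.7 187.3] F [-0.2 -1.   0.4] t 6.725 w -0.0
```

View pics/s4.png

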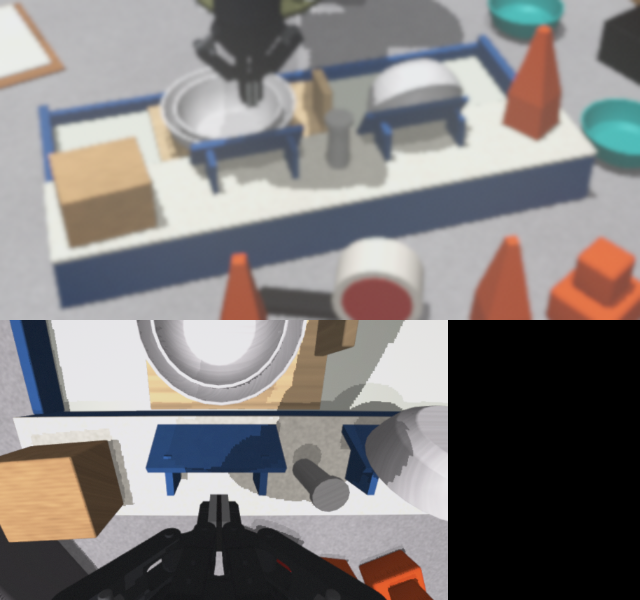

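The mid cover has dropped in and looks concentric (upper panel (228,108), lower (220,355)). Next: back to the tab. I'll rise first.

```bash
python3 - <<'E'
from cell import env
from h import *
s=env.state();plan(s,[(1,42,190),(1,42,60)])
E
```

```text
turn [ 0. -0.  0.]
tcp st [158.2 -91.7 187.3] F [ 0.3  0.5 -0.4] t 6.825 w -0.002
(1, 42, 190) [ 0.1572  0.1337 -0.0026]
(1, 42, 60) [0.1571 0.1337 0.1274]
```

Call:
send_rows:
  moves:
    - [[0,0,0],[0.05,0.02,-0.02],0.03]
    - [[0,0,0],[0.1,0.06,-0.02],0.06]
    - [[0,0,0],[0.157,0.1,-0.01],0.06]
    - [[0,0,0],[0.157,0.134,0.0],0.06]
    - [[0,0,0],[0.157,0.134,0.0],0.06]
    - [[0,0,0],[0.157,0.134,0.04],0.06]
    - [[0,0,0],[0.157,0.134,0.09],0.06]
    - [[0,0,0],[0.157,0.134,0.127],0.06]
    - [[0,0,0],[0.157,0.134,0.127],0.06]

```text
time_s: 7.95
eef_pos: [423.6, 9.4, 58.7]
tcp_rot: [-0.021, 1.0, -0.0, -0.001]
force: [-0.3, -1.2, 1.2]
grip_width: 0.701
grasp_force: 0.0
```

Call:
send_rows:
  moves:
    - [[0,0,0],[0,0,0],0.005]
    - [[0,0,0],[0,0,0],0.005]
    - [[0,0,0],[0,0,0],0.005]
    - [[0,0,0],[0,0,0],0.005]
    - [[0,0,0],[0,0,0],0.005]

```text
time_s: 8.57
eef_pos: [425.2, 10.1, 61.2]
tcp_rot: [-0.022, 1.0, 0.0, 0.001]
force: [-0.2, 0.8, 6.1]
grip_width: 0.159
grasp_force: 40.7
```

```bash
python3 - <<'E'
from cell import env
from h import *
s=env.state();plan(s,[(1,125.5+133,61)])
E
```

```text
turn [-0.   0.1  0. ]
tcp st [ 2.7 42.2 61.2] F [-0.2  0.8  6.1] t 8.575 w 0.159
(1, 258.5, 61) [1.600e-03 2.163e-01 2.000e-04]
```

Call:
send_rows:
  moves:
    - [[0,0,0],[0,0.006,0],0.005]
    - [[0,0,0],[0,0.018,0],0.005]
    - [[0,0,0],[0,0.034,0],0.005]
    - [[0,0,0],[0,0.05,0],0.005]
    - [[0,0,0],[0,0.066,0],0.005]
    - [[0,0,0],[0,0.082,0],0.005]
    - [[0,0,0],[0,0.098,0],0.005]
    - [[0,0,0],[0,0.112,0],0.005]
    - [[0,0,0],[0,0.12,0],0.005]
    - [[0,0,0],[0,0.12,0],0.005]
  grip_force: 60

```text
time_s: 9.82
eef_pos: [420.1, 129.0, 61.2]
tcp_rot: [-0.022, 1.0, -0.002, 0.001]
force: [-0.1, -5.4, 6.8]
grip_width: 0.154
grasp_force: 59.6
```

```bash
python3 - <<'E'
from cell import env
from h import *
s=env.state();plan(s,[(1,125.5+133,61)])
E
```

```text
turn [-0.2  0.1  0. ]
tcp st [  2.7 161.3  61.2] F [-0.1 -5.4  6.8] t 9.825 w 0.154
(1, 258.5, 61) [ 0.0017  0.0972 -0.0001]
```

Call:
send_rows:
  moves:
    - [[0,0,0],[0,0.008,0],0.005]
    - [[0,0,0],[0,0.022,0],0.005]
    - [[0,0,0],[0,0.038,0],0.005]
    - [[0,0,0],[0,0.054,0],0.005]
    - [[0,0,0],[0,0.07,0],0.005]
    - [[0,0,0],[0,0.084,0],0.005]
    - [[0,0,0],[0,0.093,0],0.005]
    - [[0,0,0],[0,0.0975,0],0.005]
    - [[0,0,0],[0,0.0975,0],0.005]
    - [[0,0,0],[0,0.0975,0],0.005]

```text
time_s: 11.08
eef_pos: [415.8, 225.5, 61.2]
tcp_rot: [-0.021, 1.0, -0.002, 0.001]
force: [0.2, -9.7, 9.7]
grip_width: 0.151
grasp_force: 60.0
```

Call:
send_rows:
  moves:
    - [[0,0,0],[0,0,0],0.06]
    - [[0,0,0],[0,0,0],0.06]
    - [[0,0,0],[0,0,0],0.06]
    - [[0,0,0],[0,0,-0.06],0.06]
    - [[0,0,0],[0,0,-0.12],0.0]
    - [[0,0,0],[0,0,-0.18],0.0]
    - [[0,0,0],[0,0,-0.2],0.0]
    - [[0,0,0],[0,0,-0.2],0.0]

```text
time_s: 12.08
eef_pos: [415.7, 228.0, 261.8]
tcp_rot: [-0.022, 1.0, 0.001, 0.002]
force: [-0.2, -0.1, -0.3]
grip_width: 0.002
grasp_force: 0.0
```

```bash
python3 - <<'E'
from cell import env
from h import *
s=env.state();plan(s,[(210,125.5,255),(210,125.5,172)])
E
```

```text
turn [0.1 0.2 0. ]
tcp st [  2.6 260.4 261.8] F [-0.2 -0.1 -0.3] t 12.075 w 0.002
(210, 125.5, 255) [-0.2073 -0.135   0.0072]
(210, 125.5, 172) [-0.207  -0.1351  0.0902]
```

Call:
send_rows:
  moves:
    - [[0,0,0],[-0.05,-0.034,0],0.0]
    - [[0,0,0],[-0.1,-0.067,0],0.0]
    - [[0,0,0],[-0.15,-0.1,0],0.0]
    - [[0,0,0],[-0.207,-0.135,0.007],0.0]
    - [[0,0,0],[-0.207,-0.135,0.007],0.0]
    - [[0,0,0],[-0.207,-0.135,0.007],0.0]
    - [[0,0,0],[-0.207,-0.135,0.007],0.0]

```text
time_s: 12.95
eef_pos: [626.1, 102.2, 252.9]
tcp_rot: [-0.022, 1.0, 0.0, -0.001]
force: [0.7, -0.5, 0.7]
grip_width: -0.001
grasp_force: 0.0
```

```bash
python3 - <<'E'
from cell import env
from h import *
s=env.state();plan(s,[(210,125.5,172)])
c=env.capture("wrist");i=c["image"][:,:,::-1].copy()
a=np.radians(32)
for t in np.arange(0,6.28,.3):
    for r,z,col in((92,76,(0,0,255)),(74,73,(255,0,0))):
        cv2.circle(i,tuple(int(v) for v in proj(c,[toW(r*np.cos(t),125+r*np.sin(t),z)])[0]),1,col,-1)
    u=64*np.cos(t)+64; cv2.circle(i,tuple(int(v) for v in proj(c,[toW(112+u*np.sin(a),125.5+64*np.sin(t),80+u*np.cos(a))])[0]),2,(0,255,0),-1)
s=env.capture("scene")["image"][:,:,::-1]
cv2.imwrite("pics/w5.png",np.vstack([i[:250],cv2.resize(s[170:300,140:460],(640,260))]))
E
```

```text
turn [ 0.  -0.1  0.1]
tcp st [207.4 125.7 252.9] F [ 0.7 -0.5  0.7] t 12.95 w -0.001
(210, 125.5, 172) [-0.0027 -0.0002  0.0809]
```

View pics/w5.png

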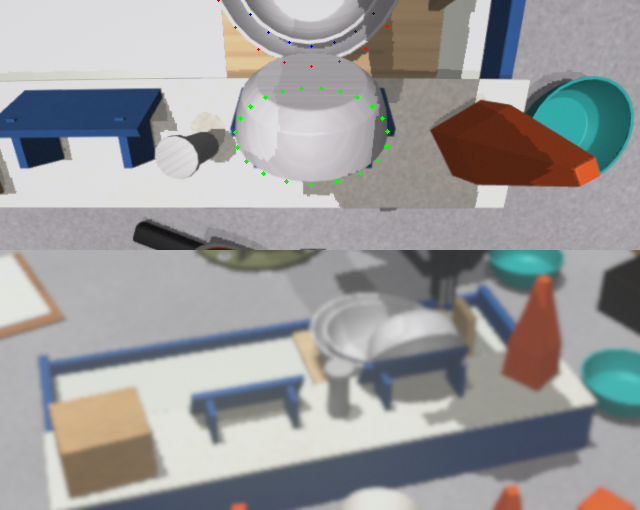

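The small cover (311,183) matches green, and the big and mid rims are centred in front of it. Next: tip.

Call:
send_rows:
  moves:
    - [[0,0,0],[-0.003,0,0.04],0.0]
    - [[0,0,0],[-0.003,0,0.08],0.0]
    - [[0,0,0],[-0.003,0,0.08],0.0]
    - [[0,0,0],[0.006,0,0.08],0.0]
    - [[0,0,0],[0.012,0,0.08],0.0]
    - [[0,0,0],[0.018,0,0.08],0.0]
    - [[0,0,0],[0.024,0,0.08],0.0]
    - [[0,0,0],[0.03,0,0.08],0.0]
    - [[0,0,0],[0.036,0,0.08],0.0]
    - [[0,0,0],[0.042,0,0.08],0.0]

```text
time_s: 14.3
eef_pos: [585.0, 99.6, 173.2]
tcp_rot: [-0.022, 1.0, -0.0, -0.0]
force: [0.4, -0.0, -0.3]
grip_width: -0.004
grasp_force: 0.0
```

Call:
send_rows:
  moves:
    - [[0,0,0],[0.005,0,0],0.0]
    - [[0,0,0],[0.01,0,0],0.0]
    - [[0,0,0],[0.015,0,0],0.0]
    - [[0,0,0],[0.015,0,0],0.0]

```text
time_s: 14.8
eef_pos: [570.1, 99.0, 173.4]
tcp_rot: [-0.022, 1.0, -0.0, -0.0]
force: [-0.8, -0.8, 0.2]
grip_width: 0.004
grasp_force: 0.0
```

```bash
python3 - <<'E'
from cell import env
from h import *
s=env.state();plan(s,[(2,259,190),(2,259,60)])
w=env.capture("wrist")["image"][:,:,::-1]
s=env.capture("scene")["image"][:,:,::-1]
cv2.imwrite("pics/w6.png",np.vstack([w[:250],cv2.resize(s[170:300,140:460],(640,260))]))
E
```

```text
turn [-0. -0.  0.]
tcp st [151.3 124.8 173.4] F [-0.8 -0.8  0.2] t 14.8 w 0.004
(2, 259, 190) [ 0.1492  0.1342 -0.0166]
(2, 259, 60) [0.1492 0.1342 0.1134]
```

View pics/w6.png

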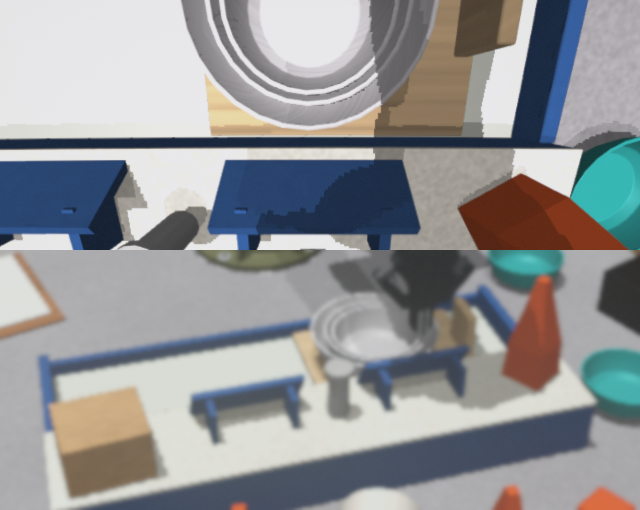

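All three look concentric. A quick numeric check of the rims' near edges and sides against the fully nested heights:

```bash
python3 - <<'E'
from cell import env
from h import *
c=env.capture("wrist");g=cv2.cvtColor(c["image"],cv2.COLOR_RGB2GRAY)
for y0 in (126,):
  for r,z in((92,76),(74,73),(64,71)):
    for t in(-60,-30,0,30): 
      a=np.radians(t);px=proj(c,[toW((r+d)*np.cos(a),y0+(r+d)*np.sin(a),z) for d in range(-10,9)])
      print(r,t,px[10].round(),[int(v) for v in cv2.remap(g,np.float32(px[:,0]),np.float32(px[:,1]),1).ravel()])
E
```

```text
92 -60 [205.  70.] [142, 140, 137, 136, 135, 134, 128, 130, 192, 231, 232, 232, 232, 233, 232, 232, 232, 232, 232]
92 -30 [253. 117.] [150, 149, 149, 145, 142, 152, 206, 232, 232, 227, 216, 213, 214, 214, 214, 212, 205, 186, 175]
92 0 [313. 133.] [150, 147, 142, 156, 219, 231, 221, 192, 177, 179, 178, 184, 168, 80, 37, 38, 39, 36, 38]
92 30 [373. 117.] [151, 167, 215, 230, 218, 192, 180, 181, 180, 180, 181, 178, 158, 121, 105, 96, 94, 91, 88]
74 -60 [226.  57.] [232, 225, 156, 118, 118, 117, 117, 164, 223, 232, 227, 176, 156, 153, 150, 148, 146, 144, 143]
74 -30 [265.  95.] [224, 162, 135, 125, 125, 148, 217, 232, 230, 199, 174, 170, 165, 163, 159, 158, 155, 152, 150]
74 0 [313. 109.] [135, 139, 140, 171, 224, 232, 222, 187, 172, 169, 165, 163, 161, 159, 157, 154, 153, 152, 150]
74 30 [362.  95.] [143, 143, 185, 228, 224, 198, 155, 160, 165, 168, 168, 163, 159, 157, 157, 157, 155, 152, 151]
64 -60 [238.  50.] [127, 125, 123, 121, 116, 110, 112, 113, 148, 223, 232, 226, 175, 126, 120, 118, 112, 144, 215]
64 -30 [271.  83.] [141, 138, 136, 132, 126, 124, 122, 172, 228, 232, 225, 165, 136, 126, 125, 142, 211, 232, 231]
64 0 [313.  95.] [146, 142, 138, 138, 136, 169, 227, 232, 209, 139, 135, 139, 140, 171, 223, 232, 223, 189, 172]
64 30 [355.  83.] [146, 145, 142, 149, 211, 232, 224, 174, 140, 146, 144, 141, 178, 228, 226, 203, 147, 149, 163]
```

Call:
send_rows:
  moves:
    - [[0,0,0],[0.03,0.01,-0.06],0.03]
    - [[0,0,0],[0.08,0.05,-0.12],0.06]
    - [[0,0,0],[0.1,0.06,-0.127],0.06]
    - [[0,0,0],[0.1,0.06,-0.127],0.06]
    - [[0,0,0],[0.1,0.06,-0.127],0.06]

```text
time_s: 15.58
eef_pos: [468.3, 154.6, 300.1]
tcp_rot: [-0.022, 1.0, -0.0, 0.0]
force: [-0.4, 0.0, -0.5]
grip_width: 0.703
grasp_force: 0.0
```

```bash
cat > rim.py <<'E'
from cell import env
from h import *
def rim(c,r,z0,x0,y0,w=7):
    g=cv2.cvtColor(c["image"],cv2.COLOR_RGB2GRAY).astype(np.float32);d=np.arange(-2-w,-2+w+.1,.25);P=[];U=[]
    for a in np.radians(np.arange(0,360,6)):
        px=proj(c,[toW(x0+(r+e)*np.cos(a),y0+(r+e)*np.sin(a),z0) for e in d]).astype(np.float32)
        if px.min()<3 or px[:,0].max()>636 or px[:,1].max()>396: continue
        v=cv2.remap(g,px[:,0].copy(),px[:,1].copy(),1).ravel();k=v.argmax()
        m=v>v[k]-15
        if v[k]-np.median(v)<25 or m.sum()>24 or k<2 or k>len(d)-3: continue
        U.append(px[m].mean(0));P.append(a)
    return np.array(P),np.array(U)
def fit(c,r,z0,x0=0,y0=125,w=7):
    for _ in range(2):
        A,U=rim(c,r,z0,x0,y0,w)
        if len(A)<8: print(r,"few",len(A));return
        def res(q):
            X=q[0]+(r-2)*np.cos(A);Y=q[1]+(r-2)*np.sin(A);Z=q[2]+q[3]*(r*np.cos(A))+q[4]*r*np.sin(A)
            dd=proj(c,[toW(*v) for v in np.c_[X,Y,Z]])-U
            n=proj(c,[toW(*v) for v in np.c_[X+np.cos(A),Y+np.sin(A),Z]])-(dd+U);n/=np.linalg.norm(n,axis=1)[:,None]
            return (dd*n).sum(1)
        q=least_squares(res,[x0,y0,z0,0,0],loss="soft_l1").x;x0,y0=q[:2];w=5
    print(r,"x %.1f y %.1f z %.1f tilt deg %.1f %.1f"%(*q[:3],*np.degrees(q[3:])),"n",len(A),"rms",res(q).std().round(2))
E
python3 - <<'E'
from rim import *
c=env.capture("wrist");cv2.imwrite("pics/w7.png",c["image"][:,:,::-1])
print(proj(c,[toW(92*np.cos(t),125+92*np.sin(t),76) for t in np.arange(4)*1.57]).round())
for r,z in((92,76),(74,73),(64,71)): fit(c,r,z)
plan(env.state(),[(2,259,190),(2,259,60)])
E
```

```text
[[266. 201.]
 [339. 128.]
 [257.  42.]
 [185. 128.]]
92 x -1.8 y 121.2 z 74.5 tilt deg -1.2 0.5 n 38 rms 0.58
74 x -2.3 y 122.1 z 71.2 tilt deg 0.3 1.0 n 60 rms 0.13
64 x 0.4 y 122.6 z 74.5 tilt deg -3.1 4.8 n 59 rms 0.34
turn [-0. -0.  0.]
tcp st [ 51.9 184.5 299.5] F [ 0.7  1.  -0.2] t 15.625 w 0.705
(2, 259, 190) [0.0499 0.0746 0.1095]
(2, 259, 60) [0.0498 0.0746 0.2395]
```

The fit suggests the small cover sits ~5 mm high and tilted ~5°. I'll confirm from a second viewpoint.

Call:
send_rows:
  moves:
    - [[0,0,0],[0.04,-0.03,0.01],0.03]
    - [[0,0,0],[0.07,-0.06,0.03],0.0]
    - [[0,0,0],[0.07,-0.06,0.04],0.0]
    - [[0,0,0],[0.07,-0.06,0.04],0.0]
    - [[0,0,0],[0.07,-0.06,0.04],0.0]

```text
time_s: 16.25
eef_pos: [401.8, 92.0, 260.4]
tcp_rot: [-0.022, 1.0, 0.0, 0.0]
force: [0.8, 0.9, -0.7]
grip_width: 0.001
grasp_force: 0.0
```

```bash
python3 - <<'E'
from rim import *
c=env.capture("wrist")
for r,z in((92,76),(74,73),(64,71),(64,75)): fit(c,r,z,-2,122)
print(env.state()["eef_pos"])
q=proj(c,[toW(0,122,70)])[0].astype(int);print(q)
i=c["image"][max(0,q[1]-120):q[1]+120,max(0,q[0]-130):q[0]+130,::-1];cv2.imwrite("pics/w8.png",cv2.resize(i,None,fx=2.3,fy=2.3,interpolation=cv2.INTER_CUBIC))
E
```

```text
92 x -2.1 y 121.3 z 76.0 tilt deg -1.5 0.3 n 31 rms 0.23
74 x -2.0 y 122.5 z 70.7 tilt deg 0.4 0.1 n 60 rms 0.17
64 x 0.0 y 122.7 z 69.6 tilt deg 0.3 0.1 n 60 rms 0.1
64 x 0.2 y 122.6 z 68.8 tilt deg 1.5 0.3 n 60 rms 0.21
[401.76421142  92.09227472 260.58539986]
[309 191]
```

From the second view both inner covers fit as level (tilt <0.5°). The small one is ~2 mm off-centre and perhaps 1 mm high. A light press inside the cup will make sure it is fully down.

```bash
python3 - <<'E'
from rim import *
plan(env.state(),[(-1,122.5,120),(-1,122.5,42),(-1,122.5,32)])
E
```

```text
turn [0. 0. 0.]
tcp st [-17.2 125.2 260.6] F [-0.1  0.1  0.1] t 16.3 w -0.001
(-1, 122.5, 120) [-0.0161 -0.0027  0.1406]
(-1, 122.5, 42) [-0.0161 -0.0027  0.2186]
(-1, 122.5, 32) [-0.0161 -0.0027  0.2286]
```

Call:
send_rows:
  moves:
    - [[0,0,0],[-0.016,-0.003,0.06],0.0]
    - [[0,0,0],[-0.016,-0.003,0.12],0.0]
    - [[0,0,0],[-0.016,-0.003,0.175],0.0]
    - [[0,0,0],[-0.016,-0.003,0.21],0.0]
    - [[0,0,0],[-0.016,-0.003,0.217],0.0]
    - [[0,0,0],[-0.016,-0.003,0.22],0.0]
    - [[0,0,0],[-0.016,-0.003,0.223],0.0]
    - [[0,0,0],[-0.016,-0.003,0.226],0.0]
    - [[0,0,0],[-0.016,-0.003,0.227],0.0]

```text
time_s: 17.42
eef_pos: [417.2, 89.4, 33.7]
tcp_rot: [-0.022, 1.0, 0.0, 0.001]
force: [-0.3, -0.1, 0.8]
grip_width: -0.004
grasp_force: 0.0
```

Call:
send_rows:
  moves:
    - [[0,0,0],[0,0,0.001],0.0]
    - [[0,0,0],[0,0,0.002],0.0]
    - [[0,0,0],[0,0,0.0025],0.0]
    - [[0,0,0],[0,0,0.003],0.0]
    - [[0,0,0],[0,0,0.003],0.0]

```text
time_s: 18.05
eef_pos: [417.2, 89.4, 32.9]
tcp_rot: [-0.022, 1.0, 0.0, 0.001]
force: [-10.8, -2.3, 36.2]
grip_width: -0.0
grasp_force: 17.6
```

The contact is at z≈33 mm, which is the fully nested height (18+5+5+5). Next: up and over to the tab.

Call:
send_rows:
  moves:
    - [[0,0,0],[0,0,-0.02],0.0]
    - [[0,0,0],[0,0,-0.08],0.0]
    - [[0,0,0],[0,0,-0.13],0.03]
    - [[0,0,0],[0,0.06,-0.13],0.06]
    - [[0,0,0],[0,0.12,-0.13],0.06]
    - [[0,0,0],[0,0.133,-0.13],0.06]
    - [[0,0,0],[0,0.133,-0.13],0.06]

```text
time_s: 18.92
eef_pos: [410.7, 222.4, 160.1]
tcp_rot: [-0.023, 1.0, -0.0, -0.0]
force: [-0.4, 0.5, -0.3]
grip_width: 0.702
grasp_force: 0.0
```

```bash
python3 - <<'E'
from rim import *
c=env.capture("wrist")
for r,z in((92,76),(74,73),(64,71)): fit(c,r,z,-2,122)
plan(env.state(),[(1,256,60)])
E
```

```text
92 x -2.2 y 121.1 z 75.2 tilt deg -0.6 -0.2 n 33 rms 0.26
74 x -2.2 y 122.0 z 71.4 tilt deg 0.1 0.1 n 60 rms 0.19
64 x -0.2 y 121.9 z 70.3 tilt deg 0.2 0.1 n 49 rms 0.16
turn [-0.1 -0.   0. ]
tcp st [ -2.8 254.1 160. ] F [-0.4 -0.9  0. ] t 18.975 w 0.703
(1, 256, 60) [-0.0039  0.002   0.1   ]
```

Call:
send_rows:
  moves:
    - [[0,0,0],[-0.003,0.001,0.05],0.06]
    - [[0,0,0],[-0.003,0.001,0.099],0.06]
    - [[0,0,0],[-0.003,0.001,0.099],0.06]
    - [[0,0,0],[-0.003,0.001,0.099],0.005]
    - [[0,0,0],[-0.003,0.001,0.099],0.005]
    - [[0,0,0],[-0.003,0.001,0.099],0.005]
    - [[0,0,0],[-0.003,0.001,0.099],0.005]
    - [[0,0,0],[-0.003,0.001,0.099],0.005]

```text
time_s: 19.98
eef_pos: [414.6, 223.9, 62.2]
tcp_rot: [-0.022, 1.0, 0.001, 0.001]
force: [-0.9, 2.2, 4.8]
grip_width: 0.154
grasp_force: 59.8
```

Call:
send_rows:
  moves:
    - [[0,0,0],[0,-0.005,0],0.005]
    - [[0,0,0],[0,-0.015,0],0.005]
    - [[0,0,0],[0,-0.029,0],0.005]
    - [[0,0,0],[0,-0.043,0],0.005]
    - [[0,0,0],[0,-0.057,0],0.005]
    - [[0,0,0],[0,-0.071,0],0.005]
    - [[0,0,0],[0,-0.085,0],0.005]
    - [[0,0,0],[0,-0.099,0],0.005]
    - [[0,0,0],[0,-0.113,0],0.005]
    - [[0,0,0],[0,-0.127,0],0.005]

```text
time_s: 21.22
eef_pos: [420.5, 98.2, 62.3]
tcp_rot: [-0.022, 1.0, 0.002, 0.001]
force: [-0.7, 8.6, 3.9]
grip_width: 0.151
grasp_force: 59.6
```

Call:
send_rows:
  moves:
    - [[0,0,0],[0,-0.014,0],0.005]
    - [[0,0,0],[0,-0.028,0],0.005]
    - [[0,0,0],[0,-0.042,0],0.005]
    - [[0,0,0],[0,-0.056,0],0.005]
    - [[0,0,0],[0,-0.07,0],0.005]
    - [[0,0,0],[0,-0.084,0],0.005]
    - [[0,0,0],[0,-0.098,0],0.005]
    - [[0,0,0],[0,-0.112,0],0.005]
    - [[0,0,0],[0,-0.122,0],0.005]
    - [[0,0,0],[0,-0.127,0],0.005]

```text
time_s: 22.48
eef_pos: [425.8, -28.6, 62.2]
tcp_rot: [-0.022, 1.0, 0.003, 0.001]
force: [0.7, 10.8, 8.3]
grip_width: 0.149
grasp_force: 60.2
```

```bash
python3 - <<'E'
from rim import *
plan(env.state(),[(1,-84,60)])
E
```

```text
turn [0.3 0.1 0.1]
tcp st [ 1.6  3.6 62.2] F [ 0.7 10.8  8.3] t 22.475 w 0.149
(1, -84, 60) [ 0.0007 -0.0876  0.0018]
```

Call:
send_rows:
  moves:
    - [[0,0,0],[0,-0.012,0],0.005]
    - [[0,0,0],[0,-0.024,0],0.005]
    - [[0,0,0],[0,-0.036,0],0.005]
    - [[0,0,0],[0,-0.048,0],0.005]
    - [[0,0,0],[0,-0.06,0],0.005]
    - [[0,0,0],[0,-0.069,0],0.005]
    - [[0,0,0],[0,-0.075,0],0.005]
    - [[0,0,0],[0,-0.078,0],0.005]
    - [[0,0,0],[0,-0.08,0],0.005]

```text
time_s: 23.6
eef_pos: [429.0, -107.9, 62.2]
tcp_rot: [-0.022, 1.0, 0.003, 0.001]
force: [-0.5, 12.3, 10.5]
grip_width: 0.152
grasp_force: 60.6
```

Call:
send_rows:
  moves:
    - [[0,0,0],[0,-0.0015,0],0.005]
    - [[0,0,0],[0,-0.003,0],0.005]
    - [[0,0,0],[0,-0.0045,0],0.005]
    - [[0,0,0],[0,-0.006,0],0.005]

```text
time_s: 24.1
eef_pos: [429.3, -113.7, 62.3]
tcp_rot: [-0.023, 1.0, 0.003, 0.001]
force: [-0.2, 12.5, 11.1]
grip_width: 0.146
grasp_force: 60.6
```

Call:
send_rows:
  moves:
    - [[0,0,0],[0,-0.001,0],0.005]
    - [[0,0,0],[0,-0.002,0],0.005]

```text
time_s: 24.35
eef_pos: [429.4, -115.6, 62.3]
tcp_rot: [-0.023, 1.0, 0.003, 0.001]
force: [0.3, 13.6, 11.5]
grip_width: 0.152
grasp_force: 60.6
```

Not yet in contact (just friction). I'll creep on.

Call:
send_rows:
  moves:
    - [[0,0,0],[0,-0.001,0],0.005]
    - [[0,0,0],[0,-0.002,0],0.005]
    - [[0,0,0],[0,-0.003,0],0.005]

```text
time_s: 24.72
eef_pos: [429.4, -118.6, 62.2]
tcp_rot: [-0.023, 1.0, 0.003, 0.001]
force: [-1.0, 12.9, 10.9]
grip_width: 0.147
grasp_force: 60.6
```

Call:
send_rows:
  moves:
    - [[0,0,0],[0,-0.001,0],0.005]
    - [[0,0,0],[0,-0.002,0],0.005]

```text
time_s: 24.98
eef_pos: [429.6, -120.6, 62.3]
tcp_rot: [-0.023, 1.0, 0.003, 0.001]
force: [-1.7, 12.2, 11.3]
grip_width: 0.151
grasp_force: 60.6
```

Call:
send_rows:
  moves:
    - [[0,0,0],[0,-0.001,0],0.005]
    - [[0,0,0],[0,-0.002,0],0.005]
    - [[0,0,0],[0,-0.003,0],0.005]

```text
time_s: 25.35
eef_pos: [429.7, -123.6, 62.2]
tcp_rot: [-0.023, 1.0, 0.003, 0.001]
force: [-1.3, 12.8, 11.9]
grip_width: 0.152
grasp_force: 60.7
```

Call:
send_rows:
  moves:
    - [[0,0,0],[0,-0.001,0],0.005]
    - [[0,0,0],[0,-0.002,0],0.005]

```text
time_s: 25.6
eef_pos: [429.7, -123.6, 62.3]
tcp_rot: [-0.023, 1.0, 0.005, 0.001]
force: [-0.3, 22.9, 14.4]
grip_width: 0.151
grasp_force: 61.1
```

```bash
python3 - <<'E'
from rim import *
plan(env.state(),[])
c=env.capture("wrist");cv2.imwrite("pics/w9.png",c["image"][:,:,::-1])
E
```

```text
turn [0.6 0.1 0.2]
tcp st [  1.4 -91.5  62.3] F [-0.3 22.9 14.4] t 25.6 w 0.151
```

It's in contact: the motion has stopped and the force is up to 23 N. Release and rise, then look.

Call:
send_rows:
  moves:
    - [[0,0,0],[0,-0.001,0],0.005]
    - [[0,0,0],[0,-0.001,0],0.06]
    - [[0,0,0],[0,-0.001,0],0.06]
    - [[0,0,0],[0,-0.001,0],0.06]
    - [[0,0,0],[0,0,-0.06],0.06]
    - [[0,0,0],[0,0,-0.12],0.06]
    - [[0,0,0],[0,0,-0.17],0.06]
    - [[0,0,0],[0,0,-0.17],0.06]

```text
time_s: 26.65
eef_pos: [431.8, -129.5, 235.3]
tcp_rot: [-0.021, 1.0, -0.001, 0.004]
force: [0.6, -0.1, -0.5]
grip_width: 0.703
grasp_force: 0.0
```

```bash
python3 - <<'E'
from rim import *
c=env.capture("wrist");cv2.imwrite("pics/w10.png",c["image"][:,:,::-1])
for r,z in((92,76),(74,73),(64,71)): fit(c,r,z,-2,-226)
plan(env.state(),[])
s=env.capture("scene")["image"][:,:,::-1]
cv2.imwrite("pics/fin.png",np.vstack([c["image"][:300,:,::-1],cv2.resize(s[170:310,140:460],(640,280))]))
E
```

```text
92 x -1.6 y -231.9 z 76.1 tilt deg -0.2 -2.4 n 56 rms 0.24
74 x -2.4 y -232.5 z 73.2 tilt deg -0.0 -2.3 n 60 rms 0.17
64 x -1.8 y -227.1 z 72.9 tilt deg -3.2 -9.1 n 42 rms 0.46
turn [-0.1  0.2 -0. ]
tcp st [  1.9 -97.  232.8] F [-0.9 -0.   0.3] t 26.7 w 0.703
```

View pics/fin.png

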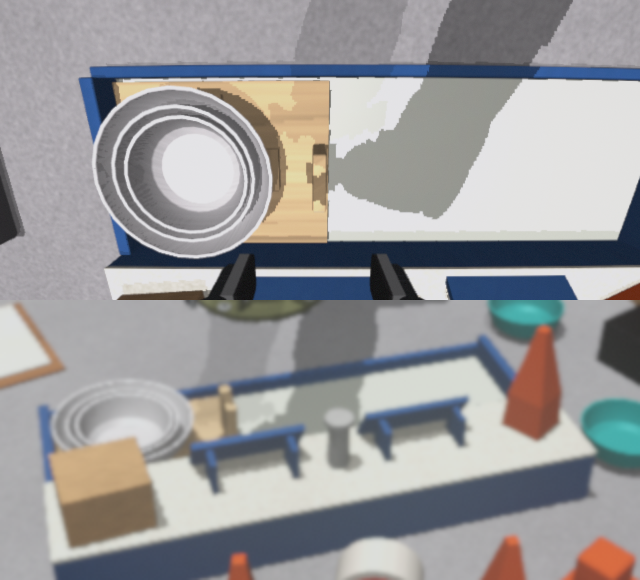

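Both nested covers are aboard at the right end, with pin, tooth and carton standing. The arm was still settling in that shot, so I'll refit the rims from directly above.

```bash
python3 - <<'E'
from rim import *
plan(env.state(),[(-17,-222,260)])
E
```

```text
turn [-0.  0. -0.]
tcp st [  0.7 -96.6 231.2] F [-0.5 -0.  -0.3] t 26.75 w 0.704
(-17, -222, 260) [ 0.0177 -0.1254 -0.0288]
```

Call:
send_rows:
  moves:
    - [[0,0,0],[0.01,-0.05,-0.028],0.03]
    - [[0,0,0],[0.018,-0.1,-0.028],0.0]
    - [[0,0,0],[0.018,-0.125,-0.028],0.0]
    - [[0,0,0],[0.018,-0.125,-0.028],0.0]
    - [[0,0,0],[0.018,-0.125,-0.028],0.0]
    - [[0,0,0],[0.018,-0.125,-0.028],0.0]
    - [[0,0,0],[0.018,-0.125,-0.028],0.0]

```text
time_s: 27.62
eef_pos: [416.7, -253.2, 259.2]
tcp_rot: [-0.022, 1.0, 0.0, -0.0]
force: [-0.4, 0.6, -0.1]
grip_width: -0.002
grasp_force: 0.0
```

```bash
python3 - <<'E'
from rim import *
c=env.capture("wrist")
for r,z in((92,76),(74,73),(64,71),(64,69)): fit(c,r,z,-2,-225)
plan(env.state(),[(-1,-224,42)])
p=np.load("st.npy")
# stop face & carrier edges along y at x=-85: gray profiles
g=cv2.cvtColor(c["image"],cv2.COLOR_RGB2GRAY)
for x in(-93,-88,93):
  for z,r in((18,range(-335,-300,2)),(18,range(-95,-65,2))):
    px=proj(c,[toW(x,y,z) for y in r]).astype(np.float32);print(x,z,r[0],cv2.remap(c["image"],px[:,0].copy(),px[:,1].copy(),1)[:,0].tolist())
E
```

```text
92 x -1.4 y -231.1 z 76.7 tilt deg -0.7 -2.3 n 49 rms 0.75
74 x -1.7 y -232.0 z 71.7 tilt deg -0.0 -1.5 n 42 rms 0.37
64 x -3.8 y -227.5 z 78.1 tilt deg -3.5 -6.4 n 51 rms 0.53
64 x -4.0 y -227.3 z 78.2 tilt deg -3.0 -8.5 n 43 rms 0.55
turn [-0.   0.   0.1]
tcp st [ -17.1 -220.6  259.4] F [ 0.1 -0.  -0.7] t 27.675 w 0.003
(-1, -224, 42) [-0.0161 -0.0034  0.2174]
-93 18 -335 [[53, 90, 151], [31, 49, 79], [20, 31, 48], [21, 31, 48], [20, 31, 47], [34, 38, 49], [94, 82, 68], [134, 113, 88], [143, 121, 93], [185, 163, 126], [220, 202, 155], [222, 204, 157], [221, 204, 157], [221, 203, 156], [221, 204, 156], [221, 204, 157], [222, 204, 157], [222, 204, 156]]
-93 18 -95 [[221, 199, 153], [221, 199, 153], [221, 199, 152], [215, 191, 146], [162, 139, 108], [141, 119, 93], [141, 119, 92], [142, 121, 97], [143, 138, 129], [146, 146, 140], [145, 147, 140], [144, 145, 139], [145, 145, 139], [144, 145, 139], [144, 145, 139]]
-88 18 -335 [[50, 86, 145], [32, 50, 81], [20, 31, 50], [21, 30, 48], [25, 34, 50], [34, 38, 49], [96, 83, 69], [138, 116, 91], [145, 123, 96], [200, 177, 135], [221, 202, 15
[... 242 characters left out ...]
, 92], [142, 120, 95], [141, 135, 124], [145, 146, 140], [145, 146, 139], [145, 145, 139], [145, 146, 139], [145, 146, 139], [144, 145, 139]]
93 18 -335 [[46, 80, 133], [32, 51, 82], [23, 33, 52], [22, 33, 50], [24, 33, 51], [33, 39, 51], [75, 65, 58], [99, 83, 65], [105, 88, 69], [159, 133, 103], [186, 158, 125], [194, 174, 154], [214, 207, 204], [219, 218, 219], [206, 205, 209], [164, 163, 165], [132, 129, 132], [126, 124, 127]]
93 18 -95 [[171, 143, 111], [170, 142, 111], [170, 143, 112], [171, 144, 112], [171, 143, 111], [171, 143, 110], [170, 143, 111], [173, 149, 119], [182, 175, 159], [202, 205, 195], [203, 206, 197], [204, 206, 197], [204, 205, 197], [205, 206, 198], [203, 205, 196]]
```

The carrier is against the stop: edges at -324 and -80. But the big cover has been shoved ~5 mm toward -y and tilted ~2°. The opening -y finger must have touched its rim on release. Mend: push the rim back +y from outside, above the 50 mm stop.

```bash
python3 - <<'E'
from rim import *
plan(env.state(),[(-2,-365,200),(-2,-365,66),(-2,-345,66)])
E
```

```text
turn [-0.   0.   0.1]
tcp st [ -17.1 -220.6  259.4] F [ 0.1 -0.  -0.7] t 27.675 w 0.003
(-2, -365, 200) [-0.0149 -0.1444  0.0594]
(-2, -365, 66) [-0.0149 -0.1444  0.1934]
(-2, -345, 66) [-0.0149 -0.1244  0.1934]
```

Call:
send_rows:
  moves:
    - [[0,0,0],[-0.005,-0.05,0.02],0.0]
    - [[0,0,0],[-0.01,-0.1,0.05],0.0]
    - [[0,0,0],[-0.015,-0.144,0.06],0.0]
    - [[0,0,0],[-0.015,-0.144,0.06],0.0]
    - [[0,0,0],[-0.015,-0.144,0.12],0.0]
    - [[0,0,0],[-0.015,-0.144,0.17],0.0]
    - [[0,0,0],[-0.015,-0.144,0.193],0.0]
    - [[0,0,0],[-0.015,-0.144,0.193],0.0]

```text
time_s: 28.68
eef_pos: [436.7, -395.0, 65.0]
tcp_rot: [-0.022, 1.0, 0.001, -0.001]
force: [-0.6, -0.6, 0.3]
grip_width: -0.003
grasp_force: 0.0
```

Call:
send_rows:
  moves:
    - [[0,0,0],[0,0.006,0],0.0]
    - [[0,0,0],[0,0.012,0],0.0]
    - [[0,0,0],[0,0.017,0],0.0]
    - [[0,0,0],[0,0.02,0],0.0]
    - [[0,0,0],[0,0.022,0],0.0]
    - [[0,0,0],[0,0.024,0],0.0]

```text
time_s: 29.42
eef_pos: [436.8, -373.2, 66.3]
tcp_rot: [-0.022, 1.0, -0.0, 0.0]
force: [-0.3, -0.0, 0.4]
grip_width: 0.002
grasp_force: 0.0
```

Call:
send_rows:
  moves:
    - [[0,0,0],[0,0.001,0],0.0]
    - [[0,0,0],[0,0.002,0],0.0]
    - [[0,0,0],[0,0.003,0],0.0]

```text
time_s: 29.8
eef_pos: [436.6, -370.3, 66.3]
tcp_rot: [-0.022, 1.0, -0.0, -0.0]
force: [-0.9, -0.6, 0.1]
grip_width: -0.001
grasp_force: 0.4
```

```bash
python3 - <<'E'
from rim import *
plan(env.state(),[])
E
```

```text
turn [-0. -0.  0.]
tcp st [  -2.2 -338.3   66.3] F [-0.9 -0.6  0.1] t 29.8 w -0.001
```

Call:
send_rows:
  moves:
    - [[0,0,0],[0,0.001,0],0.0]
    - [[0,0,0],[0,0.002,0],0.0]
    - [[0,0,0],[0,0.003,0],0.0]

```text
time_s: 30.18
eef_pos: [436.8, -367.9, 66.5]
tcp_rot: [-0.022, 1.0, -0.001, 0.0]
force: [-0.1, -3.7, -1.2]
grip_width: -0.004
grasp_force: 1.8
```

Call:
send_rows:
  moves:
    - [[0,0,0],[0,0.001,0],0.0]
    - [[0,0,0],[0,0.002,0],0.0]

```text
time_s: 30.42
eef_pos: [436.4, -365.3, 66.3]
tcp_rot: [-0.022, 1.0, -0.0, -0.0]
force: [0.9, -3.7, -0.7]
grip_width: -0.002
grasp_force: 1.8
```

Call:
send_rows:
  moves:
    - [[0,0,0],[0,0.001,0],0.0]
    - [[0,0,0],[0,0.002,0],0.0]

```text
time_s: 30.68
eef_pos: [436.3, -363.2, 66.3]
tcp_rot: [-0.022, 1.0, -0.0, -0.0]
force: [-0.1, -4.8, -0.9]
grip_width: 0.001
grasp_force: 1.8
```

```bash
python3 - <<'E'
from rim import *
plan(env.state(),[])
E
```

```text
turn [-0. -0.  0.]
tcp st [  -2.2 -331.2   66.3] F [-0.1 -4.8 -0.9] t 30.675 w 0.001
```

Call:
send_rows:
  moves:
    - [[0,0,0],[0,0.001,0],0.0]
    - [[0,0,0],[0,0.001,0],0.0]

```text
time_s: 30.92
eef_pos: [436.3, -362.1, 66.3]
tcp_rot: [-0.022, 1.0, 0.0, -0.0]
force: [0.0, -2.4, -1.2]
grip_width: -0.005
grasp_force: 1.6
```

Call:
send_rows:
  moves:
    - [[0,0,0],[0,-0.012,0],0.0]
    - [[0,0,0],[0,-0.02,0],0.0]
    - [[0,0,0],[0,-0.02,-0.06],0.0]
    - [[0,0,0],[0,-0.01,-0.12],0.0]
    - [[0,0,0],[0.01,0.04,-0.16],0.0]
    - [[0,0,0],[0.015,0.1,-0.194],0.0]
    - [[0,0,0],[0.015,0.11,-0.194],0.0]
    - [[0,0,0],[0.015,0.11,-0.194],0.0]
    - [[0,0,0],[0.015,0.11,-0.194],0.0]

```text
time_s: 32.05
eef_pos: [416.4, -253.7, 259.1]
tcp_rot: [-0.021, 1.0, 0.0, -0.001]
force: [0.2, -0.5, -0.7]
grip_width: 0.0
grasp_force: 0.0
```

```bash
python3 - <<'E'
from rim import *
c=env.capture("wrist")
for r,z in((92,76),(74,73),(64,71)): fit(c,r,z,-2,-226)
plan(env.state(),[(-2,-225.5,100),(-2,-225.5,38)])
g=c["image"]
px=proj(c,[toW(-90,y,18) for y in range(-90,-70)]).astype(np.float32);print(cv2.remap(g,px[:,0].copy(),px[:,1].copy(),1)[:,0,2].tolist())
E
```

```text
92 x -1.5 y -225.8 z 74.1 tilt deg -0.2 0.2 n 44 rms 0.39
74 x -2.1 y -226.4 z 71.0 tilt deg -0.0 0.3 n 59 rms 0.15
64 x -1.9 y -224.5 z 69.6 tilt deg 0.2 0.4 n 60 rms 0.13
turn [ 0.  -0.1 -0. ]
tcp st [ -17.5 -221.   259.1] F [-0.4 -0.9  0.2] t 32.1 w 0.003
(-2, -225.5, 100) [-0.0157 -0.0046  0.159 ]
(-2, -225.5, 38) [-0.0158 -0.0046  0.221 ]
[107, 97, 94, 93, 93, 94, 93, 93, 93, 96, 104, 126, 137, 140, 140, 139, 140, 140, 140, 139]
```

After the push, all three rims are level (tilts ≤0.4°) and at the same heights as when I confirmed the seating. The carrier edge is unchanged, against the stop. I'm handing in.

```bash
python3 -c "
from cell import env
print(env.finish_job())"
```

```text
the job is handed in; nothing more can be done
None
```

I nested both covers dome-down in the big cover, level and fully down, then slid the carrier against the right end stop and handed in at about 32 s; on release the gripper knocked the big cover about 5 mm out of place, so I pushed it back and re-measured before handing in, and the pin, tooth and carton still stand.

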